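# Check the overload gap of a load cell

### The arm

A 7-joint arm with a two-finger parallel gripper is mounted at the origin on the work surface. World frame = base frame: x ahead of the robot, y to its left, z up, the work surface at z = 0. Lengths are in m, angles in rad, forces in N, time in s.
With the tool pointing down it reaches from about 0.425 to 0.875 m from the base axis. Payload 4.7 kg.
Tool frame: the origin (TCP) lies on the centre line of the jaws, within the pads' length; the fingertips stand 14 mm ahead of it and the grasp point (between the pads) lies 5 mm behind it; z points along the fingers, y is the line along which they close (so a half turn about z gives the same grasp; the last joint's range is limited). The gripper opens to 87 mm and grips with 3 to 60 N. Pads are 19 mm wide; open, the fingers measure 117 mm over their backs; the gripper's body (75 mm by 190 mm) begins 51 mm behind the grasp point.
Start: joints at [1.258, 0.321, -0.07, 1.45, 0.023, 1.371, -0.057], TCP at [0.209, -0.616, 0.237] pointing down, gripper open.
Joint ranges: [-2.86, 2.86], [-0.3, 2.09], [-1.38, 1.24], [0.06, 2.45], [-1.56, 4.7], [0.09, 2.05], [-2.69, 2.69]. Speed limits (rad/s): [2.57, 2.57, 3.14, 3.14, 3.14, 3.14, 3.14].

### API

Orientations are given as a rotation vector (axis times angle).
In Python, from bench import ctrl gives the robot as it stands.
- The arm moves only by the tool send_rows, never from a script. Its argument "steps" is a list of rows, each an object of numbers: "tx", "ty", "tz": the shift along the tool's x, y, z in units of 60 mm (1.0 is 60 mm); "turn": the turn about the tool's z in units of 8 degrees (1.0 is 8 degrees); "grip": the opening, from 0 (shut) to 1 (fully open). A call has 1 to 12 rows; each row shifts and turns the commanded pose from where the row before left it, along the tool's axes as they then stand; what a row does not reach is not made up. A row lasts 1/8 s, in which the tool goes at most 62.5 mm and 10.7 degrees, less where a joint would pass 70% of its speed; a pose out of reach is approached as far as the arm can. A call is refused whole if a number of a shift passes 1 or a number of a turn 1, either way. A call with a gripper value outside its range is refused whole. The fingers move at their own pace and stop on an object; "newtons" is the grip in N (left out, the last holds). Time passes only in rows, so rows that do not move let the fingers close. It gives the time, the measured TCP pose, the force, the opening and the grip force at its end, in the units of the state.
- ctrl.get_state(): the state, without advancing time (a new reading comes with each control period).
- ctrl.get_image(name): name is "scene" or "top" or "wrist"; returns a dict with "pixels" (480x640x3 uint8, red, green, blue), "K" (3x3 intrinsics, pixels), "cam_to_world" (4x4, takes a point from camera to world coordinates); the wrist camera has in their place "T_tool_cam" (4x4, takes a point from camera to tool coordinates, whose origin is the TCP and whose axes are the flange's). Camera axes: x right, y down, z forward; pixel columns grow to the right and rows downward; lengths in m; the calibration is good to about 2 mm. A picture is of the moment at which its call begins: read the wrist's pose just before it. There is no depth.
- ctrl.close_job(): hands the job in; it is judged then, once.
The state is a dict: "time": time; "joint_positions": joint angles; "qd": joint speeds; "joint_torque": joint torques, N m; "position": TCP position; "tool_rot": TCP orientation; "ft_force": force on the tool from outside, world axes, zero at the start; "torque": the same for the moment, N m; "grip_width": opening from 0.0 (shut) to 1.0 (fully open); "grip_force": force on a finger pad.
Only numpy, scipy, OpenCV 4.12 (cv2) and the standard library are available. Lean on these libraries where they do the work, as an engineer would, in place of code of your own. Each camera call takes 0.05 s, during which the arm holds its last target. There are 200 camera calls.

### The job

The overload gap of the load cell on the test rig has to be checked. Take the steel weight off the rig's ledge and stand it upright anywhere on the blue platform of the scale, then slide the gauge with the forked blade into the gap under the beam, its two prongs straddling the bolt, until its shoulder comes up against the beam. With the gauge in place press the sprung plunger on the beam fully down and let it come back up; leave the gauge in the gap and everything else where it is.

Things in the scene. Friction and masses are not known exactly. Their poses are not given: they have to be found in the camera images.
- rig: load-cell rig fixed to the table. Steel block 70 wide on a base 100 wide x 12 high; the block's flat top, 45 mm up, is the ledge (x=-110 to 0 in front of the beam). An aluminium beam, x=0 to 125, 50 wide, lies over the ledge: underside 52 mm up (gap 7 mm), top 82 mm up. Origin: on the table under the middle of the beam's front face; +x runs into the gap, along the beam
- mouth (a point): middle of the gap's mouth: on the ledge, in the plane of the beam's front face, on the centre line; axes as the rig. In the gap a 10 mm bolt stands on the centre line 28 mm behind the mouth (its 18 mm head shows 6 mm proud on the beam); the gap is open at both sides and 95 mm deep
- plunger (a joint): travel of the rig's sprung load plunger, m: 0 = up, 0.012 = fully down (about 9 N)
- plunger_top (a point): centre of the top of the plunger, a round steel cap of 32 mm diameter standing on the beam 70 mm behind its front face; pressed straight down
- gauge_fork: gap gauge with forked blade, 135 mm long, about 0.16 kg, lying flat. Origin: underside, middle of the shoulder's front face; x runs to the blade's tips, z up. Flat steel blade x=0 to 67, 44 wide, 4 thick (its underside at z=0), with a slot 18 wide open at the tip from x=20 on; steel shoulder x=-8 to 0, 50 wide, 20 high; black grip x=-68 to -8, 16 wide (y), 34 high
- gauge_plain: a second gauge, the same in every size and axis but with a plain, unslotted blade: the bolt stops it
- weight: steel calibration weight, about 0.5 kg, standing on the rig's ledge in front of the gap: cylinder 44 mm diameter, 46 high, overall 70 high; its knob (28 mm diameter, 12 mm tall) is at the very top on an 18 mm neck. Origin: centre of its underside, z up
- scale: bench scale fixed to the table, blue square platform 230 (x) x 210 (y), its flat top 60 mm above the table. Origin: on the table under the platform's centre
- pan_weight: a larger steel weight standing on the scale's platform, 54 mm diameter, overall 79 high. Origin: centre of its underside
- brass_a: brass weight 42 mm diameter, 60 high, standing on the table. Origin: centre of its underside
- brass_b: brass weight 38 mm diameter, 56 high, standing on the table. Origin: centre of its underside
- oil: white plastic oil bottle 42 mm diameter, 105 high, standing. Origin: centre of its underside
- driver: screwdriver lying on the table, along its x, handle to -x
- cup: black plastic cup 64 mm diameter, 60 high, standing on the table. Origin: centre of its underside
Not all that is in view belongs to the job. What is shaped like the gauge_fork but orange is not meant.

How it is judged:
By the outcome, as a careful person would: the job done as asked, in the order asked, and still so for the second after the job is handed in, with the robot touching nothing.
It also fails if it takes over 72 s, if anything falls off the work surface, if the arm or the gripper's body presses on something with over 40 N, if the wrist force passes 120 N, or if a joint passes its speed limit or range.

## Working session

There is one attempt and no reset: what is moved stays moved. The work goes in short steps, Python scripts to look and compute and a tool call to move; the robot and the scene stay as the last step left them, time stands still between calls to the robot, and variables do not carry over. Pictures are saved under pics/ and viewed, at most 10 in all, crops included, and the job is handed in when it is done.

Besides the shell and the picture viewer there is one more tool, called after ">>>" by a JSON object that holds its "method" and its "body". send_rows: Moves the arm, as the interface text tells. Its arguments: {"type":"object","properties":{"steps":{"type":"array"},"newtons":{"type":"number"}},"required":["steps"]}

```bash
ls; mkdir -p pics
python3 - <<'E'
from bench import ctrl
import cv2,numpy as np
s=ctrl.get_state(); print(s)
for n in("scene","top"):
    im=ctrl.get_image(n); cv2.imwrite(f"pics/{n}0.png",im["pixels"][:,:,::-1]); print(n,im["K"].tolist(),np.round(im["cam_to_world"],4).tolist())
im=ctrl.get_image("wrist");cv2.imwrite("pics/wrist0.png",im["pixels"][:,:,::-1]);print(im["K"].tolist(),np.round(im["T_tool_cam"],4).tolist())
E
```

```text
pics
{'time': 0.0, 'joint_positions': array([ 1.25812171,  0.32184344, -0.07009725,  1.45168865,  0.02263652,
        1.37078527, -0.05691809]), 'qd': array([-6.91145475e-05,  4.08089570e-04,  8.13023436e-04, -5.77854929e-04,
        8.20857993e-04, -8.71295522e-04,  6.48999778e-04]), 'joint_torque': array([-1.53630954e-04, -4.91288245e+01, -4.03860016e-01, -3.12527204e+01,
       -6.37090998e-02,  4.38586471e-02,  1.72943287e-04]), 'position': array([ 0.20842263, -0.61511901,  0.23544147]), 'tool_rot': array([-3.09788352e+00, -5.10758317e-01,  6.95124774e-04]), 'ft_force': array([-0.24351284,  0.20607341,  0.88073453]), 'torque': array([ 0.04249012, -0.0247705 , -0.00329645]), 'grip_force': 0.0, 'grip_width': 1.0021033691772225}
scene [[454.08399061213294, 0.0, 318.1417974938221], [0.0, 454.08399061213294, 242.1647021297415], [0.0, 0.0, 1.0]] [[0.157, 0.8017, -0.5768, 1.0567], [0.9876, -0.1294, 0.089, -0.0447], [-0.0032, -0.5836, -0.812, 0.8886], [0.0, 0.0, 0.0, 1.0]]
top [[621.3931132740681, 0.0, 314.2322697884071], [0.0, 621.3931132740681, 236.19112596504303], [0.0, 0.0, 1.0]] [[0.0604, -0.9746, 0.2158, 0.2124], [-0.9982, -0.0597, 0.01, 0.0424], [0.0031, -0.216, -0.9764, 1.4934], [0.0, 0.0, 0.0, 1.0]]
[[395.8427935680075, 0.0, 313.31002562339523], [0.0, 395.8427935680075, 234.1342574286], [0.0, 0.0, 1.0]] [[0.0011, -0.9555, -0.295, 0.0814], [1.0, 0.0011, 0.0, -0.0003], [0.0003, -0.295, 0.9555, -0.1482], [0.0, 0.0, 0.0, 1.0]]
```

View pics/scene0.png

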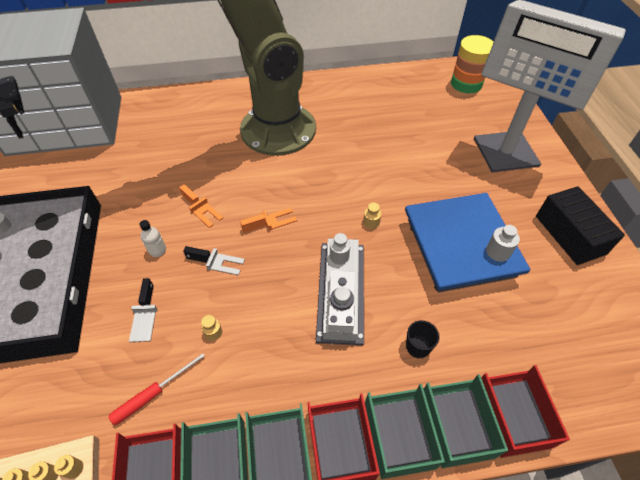

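View pics/top0.png

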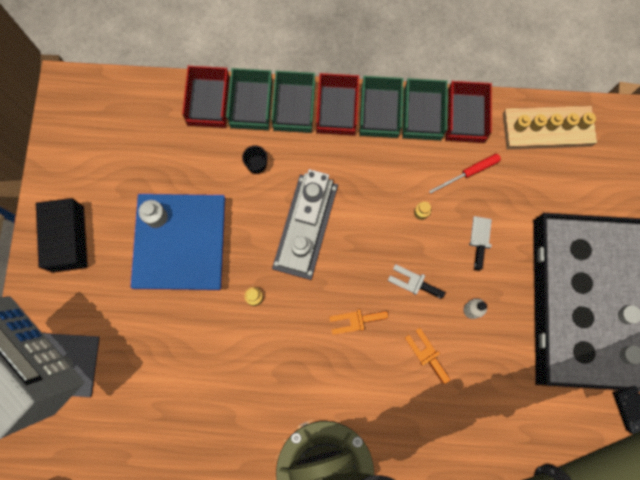

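The top view shows the rig at about (306,225) with the weight knob at (301,245) and the plunger at (313,190). The scale is at (180,242) with the pan weight at (151,212).

Things that could be mistaken for the gauge, in top-view pixels:
- Steel fork with black grip at (417,282).
- Plain steel gauge at (480,242).
- Orange forks at (360,321) and (428,357).

For the weight, the pan weight at (151,212) and the brass weights at (423,210) and (254,296) could be confused with it. I choose the steel fork at (417,282) and the weight on the ledge at (301,245). Next I check this in a close crop.

```bash
cat > h.py <<'E'
from bench import ctrl
import cv2,numpy as np
from scipy.spatial.transform import Rotation as R
def grab(n,save=None):
    s=ctrl.get_state(); im=ctrl.get_image(n)
    if "cam_to_world" in im: T=np.array(im["cam_to_world"])
    else:
        W=np.eye(4);W[:3,:3]=R.from_rotvec(s["tool_rot"]).as_matrix();W[:3,3]=s["position"];T=W@np.array(im["T_tool_cam"])
    b=np.ascontiguousarray(im["pixels"][:,:,::-1])
    if save: cv2.imwrite(f"pics/{save}.png",b)
    return b,np.array(im["K"]),T
def ray(uv,K,T):
    d=T[:3,:3]@np.linalg.inv(K)@np.array([uv[0],uv[1],1.]); return T[:3,3],d/np.linalg.norm(d)
def onz(uv,K,T,z):
    o,d=ray(uv,K,T); return o+d*(z-o[2])/d[2]
def tri(*rs):
    A=sum(np.eye(3)-np.outer(d,d) for o,d in rs); b=sum((np.eye(3)-np.outer(d,d))@o for o,d in rs)
    p=np.linalg.solve(A,b); return p,[round(float(np.linalg.norm(np.cross(p-o,d)))*1000,1) for o,d in rs]
def tool():
    s=ctrl.get_state();M=R.from_rotvec(s["tool_rot"]).as_matrix()
    return s["position"],M,np.degrees(np.arctan2(M[1,0],M[0,0]))
def to(p,yaw=None):
    "shift to world point p along tool axes (units), turn units"
    q,M,y=tool(); print("units",np.round(M.T@(np.array(p)-q)/.06,2),"turn",None if yaw is None else round(-((yaw-y+180)%360-180)/8,2),"yaw now",round(y,1))
E
python3 - <<'E'
from h import *
t,Kt,Tt=grab("top");s,Ks,Ts=grab("scene")
c=np.hstack([cv2.resize(t[170:310,240:440],(800,560))]);cv2.imwrite("pics/crop1.png",c)
for n,a,b in [("knob",(301,245),(340.5,241)),("plunger",(313,190),(342.5,294)),("pan",(151,212),(507,235)),("grip end",(441,295),(188,253))]:
    print(n,*tri(ray(a,Kt,Tt),ray(b,Ks,Ts)))
for n,a,z in [("fork tip",(400,273),0),("fork grip",(435,293),.02),("scale c1",(224,196),.06),("c2",(221,289),.06),("c3",(132,288),.06),("rigfront",(292,275),0),("rigback",(328,180),0)]: print(n,onz(a,Kt,Tt,z).round(3))
E
```

```text
knob [0.49886866 0.0878553  0.09697607] [2.1, 2.1]
plunger [0.62998704 0.06761904 0.10237237] [1.5, 1.5]
pan [0.55197162 0.43553913 0.11454508] [2.5, 2.5]
grip end [ 0.41480875 -0.25455427  0.00972624] [0.1, 0.1]
fork tip [ 0.464 -0.156  0.   ]
fork grip [ 0.417 -0.238  0.02 ]
scale c1 [0.614 0.279 0.06 ]
c2 [0.391 0.265 0.06 ]
c3 [0.381 0.471 0.06 ]
rigfront [0.443 0.106 0.   ]
rigback [0.689 0.032 0.   ]
```

View pics/crop1.png

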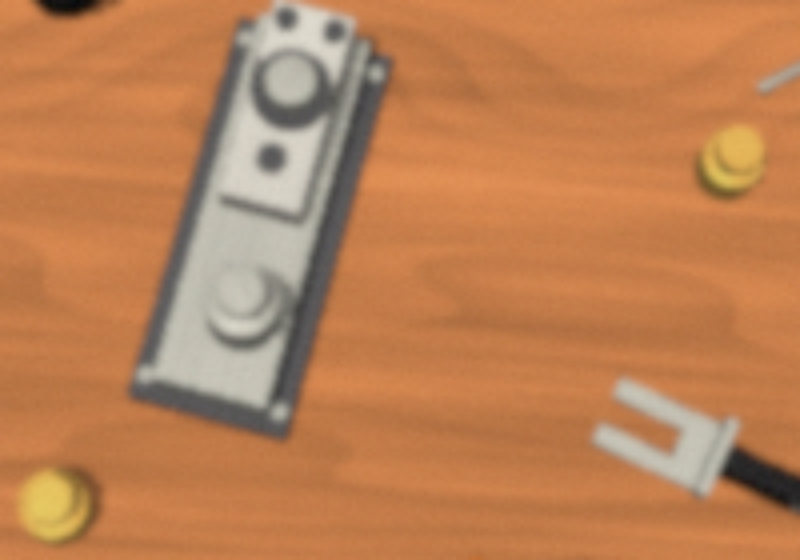

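The crop confirms the choice. The steel fork with its open slot and black grip is at crop (665,440), the weight is on the ledge at (245,300), and the plunger is at (290,85). Next I move the wrist over the gauge.

>>> {"method": "send_rows", "body": {"steps": [{"tx": 0.6, "ty": -0.55, "grip": 1}, {"tx": 0.71, "ty": -0.65}, {"tx": 0.71, "ty": -0.65}, {"tx": 0.71, "ty": -0.65}, {"tx": 0.71, "ty": -0.65}, {"tx": 0.71, "ty": -0.65}, {"tx": 0.71, "ty": -0.65}, {"tx": 0.6, "ty": -0.55}, {"turn": -1}, {"turn": -1}, {"turn": -1}, {"turn": -1}]}}

```text
validation failed for argument at $.st...
```

Run:
```python
from h import *
print(tool()[0],tool()[2])
b,K,T=grab("wrist","w1"); np.savez("w1.npz",b=b,K=K,T=T)
```

```text
[ 0.20852794 -0.61539988  0.23604754] 18.723322404805927
```

View pics/w1.png

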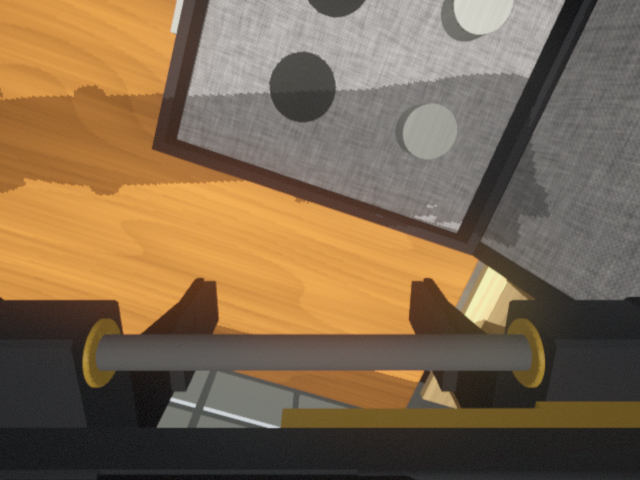

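The move was refused, so the arm is still at its start pose. The picture shows the tray and the fingertips at about (205,290) and (420,290). I resend with every field in each row.

>>> {"method": "send_rows", "body": {"steps": [{"tx": 0.6, "ty": -0.55, "tz": 0, "turn": 0, "grip": 1}, {"tx": 0.71, "ty": -0.65, "tz": 0, "turn": 0, "grip": 1}, {"tx": 0.71, "ty": -0.65, "tz": 0, "turn": 0, "grip": 1}, {"tx": 0.71, "ty": -0.65, "tz": 0, "turn": 0, "grip": 1}, {"tx": 0.71, "ty": -0.65, "tz": 0, "turn": 0, "grip": 1}, {"tx": 0.71, "ty": -0.65, "tz": 0, "turn": 0, "grip": 1}, {"tx": 0.71, "ty": -0.65, "tz": 0, "turn": 0, "grip": 1}, {"tx": 0.6, "ty": -0.55, "tz": 0, "turn": 0, "grip": 1}, {"tx": 0, "ty": 0, "tz": 0, "turn": -1, "grip": 1}, {"tx": 0, "ty": 0, "tz": 0, "turn": -1, "grip": 1}, {"tx": 0, "ty": 0, "tz": 0, "turn": -1, "grip": 1}, {"tx": 0, "ty": 0, "tz": 0, "turn": -1, "grip": 1}]}}

```text
time: 1.8
position: [0.4226, -0.2263, 0.2366]
tool_rot: [2.835, 1.352, -0.0]
ft_force: [1.5, -0.9, -0.1]
grip_width: 1.004
grip_force: 0.0
```

Run:
```python
from h import *
print(tool()[0],tool()[2])
b,K,T=grab("wrist","w2"); np.savez("w2.npz",b=b,K=K,T=T)
def px(p): q=np.linalg.inv(T)@np.append(p,1); return (K@q[:3]/q[2])[:2].round()
print(px([.415,-.255,.01]),px([.464,-.156,0]),px([.5,.088,.1]))
```

```text
[ 0.42255035 -0.22625564  0.2366032 ] 50.99715511010619
[326. 227.] [301. 113.] [  55. -306.]
```

```bash
cat >> h.py <<'E'
def blobs(b,roi=(0,0,640,290),smax=70,vlo=0,vhi=255,amin=150):
    h=cv2.cvtColor(b,cv2.COLOR_BGR2HSV); m=((h[...,1]<smax)&(h[...,2]>=vlo)&(h[...,2]<=vhi)).astype(np.uint8)
    k=np.zeros_like(m);x0,y0,x1,y1=roi;k[y0:y1,x0:x1]=m[y0:y1,x0:x1]
    n,l,st,c=cv2.connectedComponentsWithStats(k)
    return [(l==i,st[i],c[i].round(1)) for i in range(1,n) if st[i][4]>amin]
E
python3 - <<'E'
from h import *
d=np.load("w2.npz");b,K,T=d["b"],d["K"],d["T"]
for nm,kw in [("steel",dict(smax=70,vlo=90)),("black",dict(smax=255,vhi=60))]:
    for m,st,c in blobs(b,**kw):
        r=cv2.minAreaRect(np.argwhere(m)[:,::-1].astype(np.float32)); print(nm,st.tolist(),c,[np.round(x,1) for x in r])
cv2.imwrite("pics/w2c.png",cv2.resize(b[60:300,180:440],None,fx=2.4,fy=2.4))
E
```

```text
steel [540, 10, 100, 50, 890] [589.4  34. ] [array([590.5,  34.6]), array([108.3,   9. ]), np.float64(23.7)]
steel [265, 86, 72, 96, 3114] [301.4 138.6] [array([298.7, 133.7]), array([86. , 54.1]), np.float64(72.5)]
steel [473, 158, 90, 84, 3420] [519.3 196. ] [array([521.4, 200.1]), array([53.8, 82.6]), np.float64(61.1)]
steel [332, 278, 35, 12, 312] [348.7 284.5] [array([349. , 283.5]), array([34., 11.]), np.float64(0.0)]
black [428, 215, 55, 41, 625] [454.8 233.9] [array([456.5, 234.6]), array([16.7, 57.6]), np.float64(60.3)]
black [604, 277, 36, 13, 214] [626.3 285.3] [array([621.5, 283. ]), array([12., 35.]), np.float64(90.0)]
black [189, 280, 26, 10, 160] [201.3 285.7] [array([201.5, 284.5]), array([ 9., 25.]), np.float64(90.0)]
```

View pics/w2c.png

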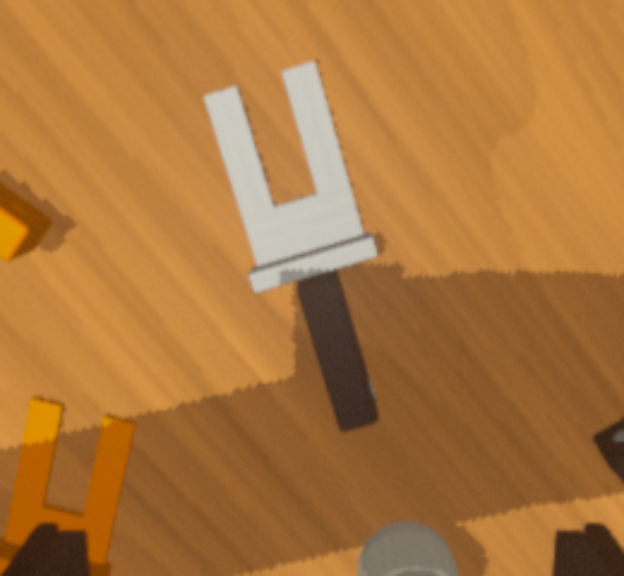

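The crop shows the steel fork with its tips at crop (222,92) and (300,67), the shoulder around (315,260), and the black grip running to (360,424). The oil bottle stands behind the grip at (405,560), so I check the clearance to it.

Run:
```python
from h import *
d=np.load("w2.npz");K,T=d["K"],d["T"]
f=lambda u,v,z: onz((u/2.4+180,v/2.4+60),K,T,z)[:2]
tips=[f(205,97,.004),f(316,62,.004)]; tip=sum(tips)/2
sh=(f(251,272,.02)+f(375,238,.02))/2
bk=(f(257,291,.02)+f(376,257,.02))/2
tail=(f(343,430,.034)+f(377,418,.034))/2
for n,p in zip(("tip","sh","shback","tail"),(tip,sh,bk,tail)): print(n,p.round(4))
print("len tip-sh",np.linalg.norm(tip-sh),"tip-tail",np.linalg.norm(tip-tail),"width",np.linalg.norm(tips[0]-tips[1]))
a=tip-tail;yaw=np.arctan2(a[1],a[0]);print("yaw",np.degrees(yaw), np.degrees(np.arctan2(*(tips[0]-tips[1])[::-1]))-90)
u=a/np.linalg.norm(a);o=(tip-67*u*.001+sh+tail+.068*u)/3;print("origin",o)
t,Kt,Tt=grab("top");s,Ks,Ts=grab("scene")
cap=tri(ray((481,306),Kt,Tt),ray((145.5,224),Ks,Ts));print("oil cap",cap)
q=cap[0][:2]-o;print("oil in gauge frame",q@u,q@[-u[1],u[0]])
# height of grip tail by wrist + top/scene
print(tri(ray((360/2.4+180,424/2.4+60),K,T),ray((442.5,294.5),Kt,Tt),ray((187,251),Ks,Ts)))
```

```text
tip [ 0.4663 -0.1359]
sh [ 0.4416 -0.198 ]
shback [ 0.438  -0.2045]
tail [ 0.4161 -0.2586]
len tip-sh 0.06684648606354178 tip-tail 0.13262392876198506 width 0.04399043881092768
yaw 67.74254183997607 67.52890327404563
origin [ 0.44143715 -0.19720555]
oil cap (array([ 0.38371823, -0.32769228,  0.09579012]), [0.2, 0.2])
oil in gauge frame -0.1426264710487447 0.003994017370351036
(array([ 0.41466554, -0.25773231,  0.01959948]), [4.7, 1.7, 3.0])
```

>>> {"method": "send_rows", "body": {"steps": [{"tx": 0.81, "ty": -0.38, "tz": 0, "turn": 0, "grip": 1}, {"tx": 0.81, "ty": -0.38, "tz": 0, "turn": 0, "grip": 1}, {"tx": 0.81, "ty": -0.38, "tz": 0, "turn": 0, "grip": 1}, {"tx": 0.81, "ty": -0.38, "tz": 0, "turn": 0, "grip": 1}, {"tx": 0.81, "ty": -0.38, "tz": 0, "turn": 0, "grip": 1}, {"tx": 0.81, "ty": -0.38, "tz": 0, "turn": 0, "grip": 1}, {"tx": 0, "ty": 0, "tz": 0, "turn": 1, "grip": 1}, {"tx": 0, "ty": 0, "tz": 0, "turn": 1, "grip": 1}, {"tx": 0, "ty": 0, "tz": 0, "turn": 1, "grip": 1}, {"tx": 0, "ty": 0, "tz": 0, "turn": 1, "grip": 1}, {"tx": 0, "ty": 0, "tz": 0, "turn": 1, "grip": 1}, {"tx": 0, "ty": 0, "tz": 0, "turn": 1, "grip": 1}]}}

```text
time: 3.45
position: [0.5013, 0.086, 0.2365]
tool_rot: [3.141, 0.063, 0.0]
ft_force: [-0.0, 0.2, -0.2]
grip_width: 1.003
grip_force: 0.0
```

>>> {"method": "send_rows", "body": {"steps": [{"tx": 0, "ty": 0, "tz": 0, "turn": 1, "grip": 1}, {"tx": 0, "ty": 0, "tz": 0, "turn": 1, "grip": 1}, {"tx": 0, "ty": 0, "tz": 0, "turn": 0.4, "grip": 1}, {"tx": 0, "ty": 0, "tz": 0, "turn": 0, "grip": 1}]}}

```text
time: 3.95
position: [0.5013, 0.086, 0.2365]
tool_rot: [3.109, -0.452, 0.0]
ft_force: [-0.2, -0.2, -0.1]
grip_width: 1.002
grip_force: 0.0
```

Run:
```python
from h import *
print(tool()[0],tool()[2])
b,K,T=grab("wrist"); np.savez("w3.npz",b=b,K=K,T=T)
cv2.imwrite("pics/w3c.png",cv2.resize(b[0:300,150:490],None,fx=2,fy=2))
```

```text
[0.50125924 0.08597884 0.23652477] -16.552418355335593
```

View pics/w3c.png

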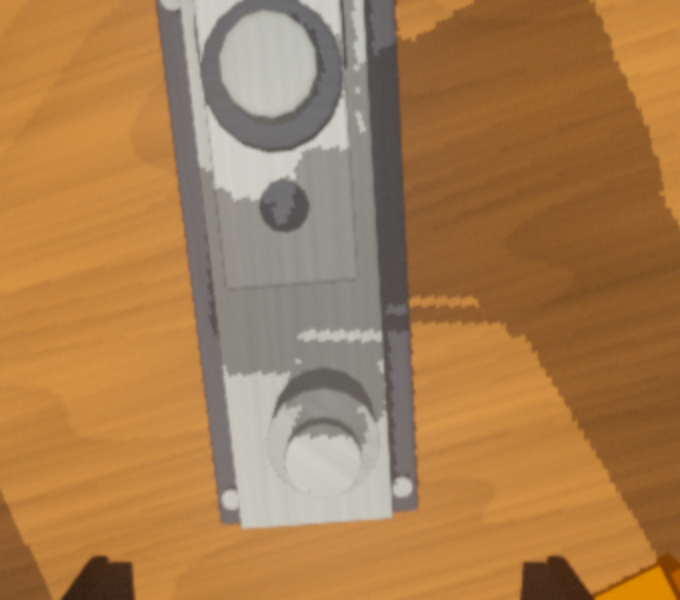

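The wrist view shows the weight's knob at crop (323,460), the beam's front edge from (227,290) to (356,277), the bolt head at (283,205) and the plunger cap at (268,64). The ledge's front corners are at (242,528) and (391,517). I shift sideways to get a stereo second view.

>>> {"method": "send_rows", "body": {"steps": [{"tx": 0, "ty": 0.8, "tz": 0, "turn": 0, "grip": 1}, {"tx": 0, "ty": 0, "tz": 0, "turn": 0, "grip": 1}, {"tx": 0, "ty": 0, "tz": 0, "turn": 0, "grip": 1}]}}

```text
time: 4.38
position: [0.4878, 0.0403, 0.2367]
tool_rot: [-3.109, 0.451, -0.001]
ft_force: [0.6, 0.2, -0.4]
grip_width: 1.002
grip_force: 0.0
```

Run:
```python
from h import *
d=np.load("w3.npz");b1,K,T1=d["b"],d["K"],d["T"]
b2,K,T2=grab("wrist");np.savez("w4.npz",b=b2,K=K,T=T2)
P=dict(knob=(323,460,.115),beamL=(227,290,.082),beamR=(356,277,.082),bolt=(283,205,.088),cap=(268,64,.1),ledL=(242,528,.045),ledR=(391,517,.045),baseR=(417,510,.012))
for n,(u,v,z) in P.items():
    u,v=u/2+150,v/2
    w=12 if n[-1] in"LR" else 20
    x0,y0=int(u),int(v); h=min(w,y0)
    tp=b1[y0-h:y0+w,x0-w:x0+w]
    r0,r1=max(0,y0-h-3),y0+w+3
    res=cv2.matchTemplate(b2[r0:r1,:],tp,cv2.TM_CCOEFF_NORMED);_,sc,_,loc=cv2.minMaxLoc(res)
    r=res[loc[1],max(loc[0]-1,0):loc[0]+2];sub=0.5*(r[0]-r[2])/(r[0]-2*r[1]+r[2]) if len(r)==3 else 0
    u2,v2=u+loc[0]+sub-(x0-w),v+loc[1]+r0-(y0-h)
    p,e=tri(ray((u,v),K,T1),ray((u2,v2),K,T2))
    print(n,round(sc,2),"du",round(u2-u,1),"stereo",p.round(4),e,"plane",onz((u,v),K,T1,z).round(4))
```

```text
knob 0.78 du -65.8 stereo [0.5005 0.0877 0.1116] [1.1, 1.1] plane [0.5026 0.0871 0.115 ]
beamL 0.86 du -57.2 stereo [0.5657 0.1102 0.049 ] [0.0, 0.0] plane [0.567  0.1056 0.082 ]
beamR 0.71 du -108.5 stereo [0.5661 0.0603 0.2072] [0.6, 0.6] plane [0.5579 0.058  0.082 ]
bolt 0.8 du -65.6 stereo [0.5902 0.0763 0.0829] [0.4, 0.4] plane [0.5897 0.0762 0.088 ]
cap 0.92 du -74.9 stereo [0.6304 0.0673 0.1082] [0.3, 0.3] plane [0.6322 0.0673 0.1   ]
ledL 0.92 du -51.0 stereo [0.4603 0.1395 0.0401] [0.0, 0.0] plane [0.462  0.1384 0.045 ]
ledR 0.94 du -51.9 stereo [0.4478 0.0713 0.0449] [0.0, 0.0] plane [0.4478 0.0713 0.045 ]
baseR 0.98 du -47.8 stereo [0.4358 0.0586 0.0142] [0.0, 0.0] plane [0.4349 0.0586 0.012 ]
```

Mouth is at (0.5623, 0.0819), rig yaw is −12.0°, and the weight is at (0.502, 0.087). The stereo heights agree with the text. I go to the weight now.

>>> {"method": "send_rows", "body": {"steps": [{"tx": 0, "ty": 0, "tz": 0, "turn": -0.57, "grip": 1}, {"tx": 0.07, "ty": -0.81, "tz": 0, "turn": 0, "grip": 1}, {"tx": 0, "ty": 0, "tz": 0.7, "turn": 0, "grip": 1}, {"tx": 0, "ty": 0, "tz": 0, "turn": 0, "grip": 1}, {"tx": 0, "ty": 0, "tz": 0, "turn": 0, "grip": 1}]}}

```text
time: 5.05
position: [0.5023, 0.0869, 0.1954]
tool_rot: [-3.124, 0.326, -0.001]
ft_force: [0.6, 0.3, 0.2]
grip_width: 1.003
grip_force: 0.0
```

```bash
python3 -c "
from h import *
to([.502,.0872,.074],-12)
b,K,T=grab('wrist')
g=cv2.cvtColor(b,cv2.COLOR_BGR2GRAY)
q=np.linalg.inv(T)@[.502,.0872,.115,1]; print('knob px',K@q[:3]/q[2])
cv2.imwrite('pics/w5.png',cv2.resize(b[100:400,170:470],None,fx=2,fy=2))"
```

```text
units [-0.01 -0.    2.02] turn 0.01 yaw now -11.9
knob px [313.24135733 251.21154206   1.        ]
```

>>> {"method": "send_rows", "body": {"steps": [{"tx": 0, "ty": 0, "tz": 0.6, "turn": 0, "grip": 1}, {"tx": 0, "ty": 0, "tz": 0.6, "turn": 0, "grip": 1}, {"tx": 0, "ty": 0, "tz": 0.5, "turn": 0, "grip": 1}, {"tx": 0, "ty": 0, "tz": 0.32, "turn": 0, "grip": 1}, {"tx": 0, "ty": 0, "tz": 0, "turn": 0, "grip": 1}, {"tx": 0, "ty": 0, "tz": 0, "turn": 0, "grip": 0.4}, {"tx": 0, "ty": 0, "tz": 0, "turn": 0, "grip": 0.3}, {"tx": 0, "ty": 0, "tz": 0, "turn": 0, "grip": 0.2}, {"tx": 0, "ty": 0, "tz": 0, "turn": 0, "grip": 0.2}, {"tx": 0, "ty": 0, "tz": 0, "turn": 0, "grip": 0.2}], "newtons": 30}}

```text
time: 6.35
position: [0.5019, 0.0867, 0.0734]
tool_rot: [-3.124, 0.326, -0.0]
ft_force: [0.4, 3.8, 0.7]
grip_width: 0.518
grip_force: 2.5
```

>>> {"method": "send_rows", "body": {"steps": [{"tx": 0, "ty": 0, "tz": 0, "turn": 0, "grip": 0.2}, {"tx": 0, "ty": 0, "tz": 0, "turn": 0, "grip": 0.2}, {"tx": 0, "ty": 0, "tz": 0, "turn": 0, "grip": 0.2}]}}

```text
time: 6.72
position: [0.502, 0.087, 0.0735]
tool_rot: [-3.124, 0.326, -0.0]
ft_force: [0.2, 1.8, 1.1]
grip_width: 0.491
grip_force: 30.0
```

>>> {"method": "send_rows", "body": {"steps": [{"tx": 0, "ty": 0, "tz": -0.4, "turn": 0, "grip": 0.2}, {"tx": 0, "ty": 0, "tz": -0.6, "turn": 0, "grip": 0.2}, {"tx": 0, "ty": 0, "tz": -0.7, "turn": 0, "grip": 0.2}, {"tx": -0.2, "ty": -0.4, "tz": 0, "turn": 0, "grip": 0.2}, {"tx": -0.34, "ty": -0.76, "tz": 0, "turn": 0, "grip": 0.2}, {"tx": -0.34, "ty": -0.76, "tz": 0, "turn": 0, "grip": 0.2}, {"tx": -0.34, "ty": -0.76, "tz": 0, "turn": 0, "grip": 0.2}, {"tx": -0.27, "ty": -0.7, "tz": 0, "turn": 0, "grip": 0.2}, {"tx": -0.2, "ty": -0.4, "tz": 0, "turn": 0, "grip": 0.2}, {"tx": 0, "ty": 0, "tz": 0, "turn": 0, "grip": 0.2}, {"tx": 0, "ty": 0, "tz": 0, "turn": 0, "grip": 0.2}]}}

```text
time: 8.1
position: [0.4493, 0.3279, 0.1742]
tool_rot: [3.122, -0.327, -0.002]
ft_force: [0.5, -0.4, -5.0]
grip_width: 0.496
grip_force: 30.0
```

Run:
```python
from h import *
s=ctrl.get_state();print(s["position"],s["grip_width"],s["grip_force"],s["ft_force"])
b,K,T=grab("scene")
cv2.imwrite("pics/s2.png",cv2.resize(b[90:340,300:640],None,fx=2,fy=2))
# platform height: blue corners in scene & top
for n in("scene","top"):
    i,K,T=grab(n);h=cv2.cvtColor(i,cv2.COLOR_BGR2HSV);m=cv2.inRange(h,(100,120,60),(125,255,255))
    if n=="scene":m[:150]=0
    c=max(cv2.findContours(m,0,2)[0],key=cv2.contourArea)
    print(n,cv2.approxPolyDP(cv2.convexHull(c),8,True)[:,0].tolist())
```

```text
[0.44932551 0.32791766 0.17415187] 0.49557272418752824 29.99964679358527 [ 0.49705217 -0.38284447 -5.04020582]
scene [[486, 193], [529, 269], [438, 289], [406, 207]]
top [[169, 196], [222, 196], [221, 237], [199, 231]]
```

View pics/s2.png

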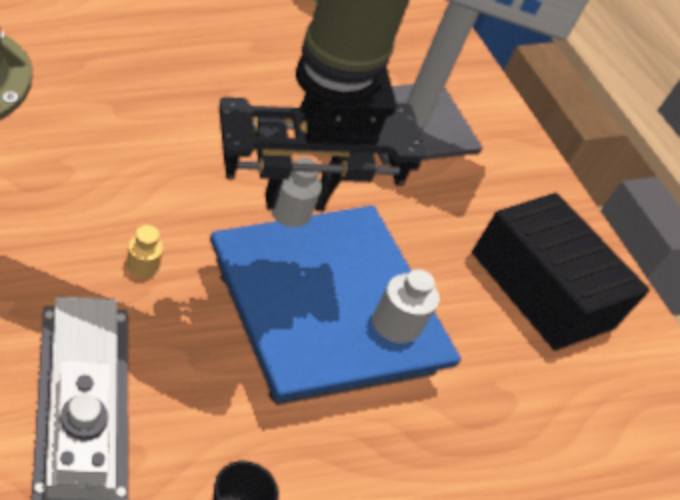

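The weight hangs upright over the near corner of the platform, which is clear. I lower it and watch the force.

>>> {"method": "send_rows", "body": {"steps": [{"tx": 0, "ty": 0, "tz": 0.4, "turn": 0, "grip": 0.2}, {"tx": 0, "ty": 0, "tz": 0.4, "turn": 0, "grip": 0.2}, {"tx": 0, "ty": 0, "tz": 0.3, "turn": 0, "grip": 0.2}, {"tx": 0, "ty": 0, "tz": 0.2, "turn": 0, "grip": 0.2}, {"tx": 0, "ty": 0, "tz": 0.05, "turn": 0, "grip": 0.2}, {"tx": 0, "ty": 0, "tz": 0, "turn": 0, "grip": 0.2}]}}

```text
time: 9.0
position: [0.4496, 0.3299, 0.0947]
tool_rot: [-3.124, 0.326, -0.001]
ft_force: [-0.0, 0.4, -3.9]
grip_width: 0.494
grip_force: 30.0
```

Run:
```python
from h import *
s=ctrl.get_state();print(s["position"],s["ft_force"])
t,Kt,Tt=grab("top");b,K,T=grab("scene")
print(tri(ray((221.5,289.5),Kt,Tt),ray((406,207),K,T)),tri(ray((224,196),Kt,Tt),ray((438,285),K,T)))
```

```text
[0.44964397 0.32985348 0.09472988] [-2.65974132e-03  3.75886789e-01 -3.93901858e+00]
(array([0.39182543, 0.26871292, 0.05030619]), [3.3, 3.3]) (array([0.61559044, 0.2793359 , 0.05562336]), [0.2, 0.2])
```

>>> {"method": "send_rows", "body": {"steps": [{"tx": 0, "ty": 0, "tz": 0.05, "turn": 0, "grip": 0.2}, {"tx": 0, "ty": 0, "tz": 0.03, "turn": 0, "grip": 0.2}, {"tx": 0, "ty": 0, "tz": 0.02, "turn": 0, "grip": 0.2}, {"tx": 0, "ty": 0, "tz": 0, "turn": 0, "grip": 0.2}]}}

```text
time: 9.6
position: [0.4494, 0.3294, 0.0885]
tool_rot: [3.124, -0.326, 0.0]
ft_force: [-0.9, -0.8, -1.2]
grip_width: 0.497
grip_force: 30.0
```

>>> {"method": "send_rows", "body": {"steps": [{"tx": 0, "ty": 0, "tz": 0.01, "turn": 0, "grip": 0.2}, {"tx": 0, "ty": 0, "tz": 0, "turn": 0, "grip": 0.52}, {"tx": 0, "ty": 0, "tz": 0, "turn": 0, "grip": 0.6}, {"tx": 0, "ty": 0, "tz": 0, "turn": 0, "grip": 0.8}, {"tx": 0, "ty": 0, "tz": 0, "turn": 0, "grip": 0.9}, {"tx": 0, "ty": 0, "tz": 0, "turn": 0, "grip": 0.9}]}}

```text
time: 10.35
position: [0.4495, 0.3296, 0.0877]
tool_rot: [-3.124, 0.326, -0.0]
ft_force: [-0.2, 0.4, -0.4]
grip_width: 0.846
grip_force: 0.0
```

>>> {"method": "send_rows", "body": {"steps": [{"tx": 0, "ty": 0, "tz": -0.3, "turn": 0, "grip": 0.9}, {"tx": 0, "ty": 0, "tz": -0.7, "turn": 0, "grip": 0.9}, {"tx": 0, "ty": 0, "tz": -0.8, "turn": 0, "grip": 0.9}, {"tx": 0, "ty": 0, "tz": 0, "turn": 0, "grip": 0.9}]}}

```text
time: 10.85
position: [0.4515, 0.3318, 0.2012]
tool_rot: [-3.119, 0.325, -0.012]
ft_force: [-0.6, 0.5, -0.7]
grip_width: 0.9
grip_force: 0.0
```

Run:
```python
from h import *
u=np.array([np.cos(np.radians(67.6)),np.sin(np.radians(67.6))]);o=np.array([.4414,-.1972])
g=o-.038*u;print(g)
to([*g,.195],67.6)
b,K,T=grab("scene");cv2.imwrite("pics/s3.png",b)
```

```text
[ 0.42691933 -0.23233275]
units [1.54 9.29 0.06] turn -9.94 yaw now -11.9
```

>>> {"method": "send_rows", "body": {"steps": [{"tx": 0.2, "ty": 0.5, "tz": 0, "turn": 0, "grip": 0.9}, {"tx": 0.3, "ty": 0.85, "tz": 0, "turn": 0, "grip": 0.9}, {"tx": 0.3, "ty": 0.85, "tz": 0, "turn": 0, "grip": 0.9}, {"tx": 0.3, "ty": 0.85, "tz": 0, "turn": 0, "grip": 0.9}, {"tx": 0.3, "ty": 0.85, "tz": 0, "turn": 0, "grip": 0.9}, {"tx": 0.14, "ty": 0.85, "tz": 0, "turn": 0, "grip": 0.9}, {"tx": 0, "ty": 0.85, "tz": 0, "turn": 0, "grip": 0.9}, {"tx": 0, "ty": 0.85, "tz": 0, "turn": 0, "grip": 0.9}, {"tx": 0, "ty": 0.85, "tz": 0, "turn": 0, "grip": 0.9}, {"tx": 0, "ty": 0.85, "tz": 0, "turn": 0, "grip": 0.9}, {"tx": 0, "ty": 0.85, "tz": 0, "turn": 0, "grip": 0.9}, {"tx": 0, "ty": 0.2, "tz": 0, "turn": 0, "grip": 0.9}]}}

```text
time: 12.4
position: [0.4238, -0.233, 0.1949]
tool_rot: [3.124, -0.335, -0.003]
ft_force: [1.2, 0.3, 0.1]
grip_width: 0.902
grip_force: 0.0
```

>>> {"method": "send_rows", "body": {"steps": [{"tx": 0, "ty": 0, "tz": 0, "turn": -1, "grip": 0.9}, {"tx": 0, "ty": 0, "tz": 0, "turn": -1, "grip": 0.9}, {"tx": 0, "ty": 0, "tz": 0, "turn": -1, "grip": 0.9}, {"tx": 0, "ty": 0, "tz": 0, "turn": -1, "grip": 0.9}, {"tx": 0, "ty": 0, "tz": 0, "turn": -1, "grip": 0.9}, {"tx": 0, "ty": 0, "tz": 0, "turn": -1, "grip": 0.9}, {"tx": 0, "ty": 0, "tz": 0, "turn": -1, "grip": 0.9}, {"tx": 0, "ty": 0, "tz": 0, "turn": -1, "grip": 0.9}, {"tx": 0, "ty": 0, "tz": 0, "turn": -1, "grip": 0.9}, {"tx": 0, "ty": 0, "tz": 0, "turn": -0.94, "grip": 0.9}, {"tx": 0, "ty": 0, "tz": 0, "turn": 0, "grip": 0.9}]}}

```text
time: 13.78
position: [0.4258, -0.2286, 0.1952]
tool_rot: [-2.61, -1.747, 0.0]
ft_force: [-0.0, 0.2, -0.9]
grip_width: 0.897
grip_force: 0.0
```

Run:
```python
from h import *
to([.4269,-.2323,.195],67.6)
b,K,T=grab("wrist");np.savez("w6.npz",b=b,K=K,T=T)
for m,st,c in blobs(b,vlo=90): 
    r=cv2.minAreaRect(np.argwhere(m)[:,::-1].astype(np.float32)); print(st.tolist(),c,[np.round(x,1) for x in r])
w=cv2.resize(b[40:340,170:470],(600,600)); s=cv2.imread("pics/s3.png")[170:310,390:540]
w[:140,:150]=s; cv2.imwrite("pics/w6.png",w)
```

```text
units [-0.05  0.04  0.  ] turn 0.0 yaw now 67.6
[599, 85, 41, 44, 479] [619.8 104.6] [array([621.3, 106.1]), array([55.9,  9.4]), np.float64(43.8)]
[286, 86, 61, 97, 3929] [315.8 140.3] [array([316., 134.]), array([96., 60.]), np.float64(90.0)]
[474, 234, 89, 56, 3397] [522.2 264. ] [array([519.8, 265.3]), array([45.5, 85.9]), np.float64(77.2)]
```

View pics/w6.png

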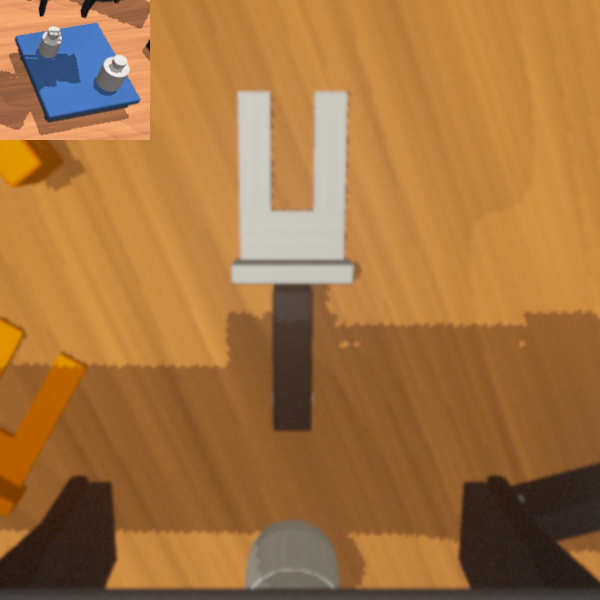

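The main view shows the fork aligned with the tool, with the grip centred at column 292 and running to row 430. The inset shows the weight standing upright on the platform near its front corner.

Run:
```python
from h import *
d=np.load("w6.npz");K,T=d["K"],d["T"]
f=lambda u,v,z: onz((u/2+170,v/2+40),K,T,z)[:2]
tip=f(292.5,91,.004);sh=f(292.5,265,.02);tail=f(292.5,430,.034)
a=tip-tail;u=a/np.linalg.norm(a);print(np.degrees(np.arctan2(a[1],a[0])),np.linalg.norm(a))
o=(tip-.067*u+sh+tail+.068*u)/3;print(tip-.067*u,sh,tail+.068*u,o)
to([*(o-.036*u),.018],67.6)
```

```text
67.71700450328626 0.13402632232204156
[ 0.44103168 -0.1969444 ] [ 0.44081739 -0.19745421] [ 0.44140088 -0.19604344] [ 0.44108331 -0.19681402]
units [-0.01  0.04  2.96] turn -0.01 yaw now 67.5
```

>>> {"method": "send_rows", "body": {"steps": [{"tx": 0, "ty": 0.04, "tz": 0.6, "turn": 0, "grip": 0.8}, {"tx": 0, "ty": 0, "tz": 0.8, "turn": 0, "grip": 0.8}, {"tx": 0, "ty": 0, "tz": 0.8, "turn": 0, "grip": 0.7}, {"tx": 0, "ty": 0, "tz": 0.5, "turn": 0, "grip": 0.6}, {"tx": 0, "ty": 0, "tz": 0.26, "turn": 0, "grip": 0.5}, {"tx": 0, "ty": 0, "tz": 0, "turn": 0, "grip": 0.4}, {"tx": 0, "ty": 0, "tz": 0, "turn": 0, "grip": 0.2}, {"tx": 0, "ty": 0, "tz": 0, "turn": 0, "grip": 0.1}, {"tx": 0, "ty": 0, "tz": 0, "turn": 0, "grip": 0}, {"tx": 0, "ty": 0, "tz": 0, "turn": 0, "grip": 0}, {"tx": 0, "ty": 0, "tz": 0, "turn": 0, "grip": 0}, {"tx": 0, "ty": 0, "tz": 0, "turn": 0, "grip": 0}]}}

```text
time: 15.32
position: [0.4283, -0.2309, 0.0191]
tool_rot: [2.61, 1.747, -0.0]
ft_force: [-2.9, -0.4, 7.2]
grip_width: 0.181
grip_force: 29.9
```

>>> {"method": "send_rows", "body": {"steps": [{"tx": 0, "ty": 0, "tz": 0, "turn": 0, "grip": 0}, {"tx": 0, "ty": 0, "tz": 0, "turn": 0, "grip": 0}], "newtons": 45}}

```text
time: 15.58
position: [0.4283, -0.2309, 0.0191]
tool_rot: [2.61, 1.747, -0.0]
ft_force: [-2.0, 1.0, 4.9]
grip_width: 0.182
grip_force: 44.9
```

Run:
```python
from h import *
s=ctrl.get_state();print(s["position"],s["ft_force"],s["torque"],tool()[2])
b,K,T=grab("wrist");np.savez("w7.npz",b=b,K=K,T=T)
for m,st,c in blobs(b,vlo=90,roi=(200,0,440,300),amin=600):
    r=cv2.minAreaRect(np.argwhere(m)[:,::-1].astype(np.float32)); print(st.tolist(),c,[np.round(x,1) for x in r])
```

```text
[ 0.42829956 -0.23090698  0.01914231] [-2.00681784  0.96319911  4.90251334] [0.17980187 0.48799465 0.06281303] 67.61225291814524
[249, 52, 127, 201, 16971] [311.8 165. ] [array([312., 152.]), array([200., 126.]), np.float64(90.0)]
```

>>> {"method": "send_rows", "body": {"steps": [{"tx": 0, "ty": 0, "tz": -0.2, "turn": 0, "grip": 0}, {"tx": 0, "ty": 0, "tz": -0.6, "turn": 0, "grip": 0}, {"tx": 0, "ty": 0, "tz": -0.8, "turn": 0, "grip": 0}, {"tx": 0, "ty": 0, "tz": -0.8, "turn": 0, "grip": 0}, {"tx": 0, "ty": 0, "tz": -0.4, "turn": 0, "grip": 0}, {"tx": 0, "ty": 0, "tz": 0, "turn": 0.6, "grip": 0}, {"tx": 0, "ty": 0, "tz": 0, "turn": 1, "grip": 0}, {"tx": 0, "ty": 0, "tz": 0, "turn": 1, "grip": 0}, {"tx": 0, "ty": 0, "tz": 0, "turn": 1, "grip": 0}, {"tx": 0, "ty": 0, "tz": 0, "turn": 1, "grip": 0}, {"tx": 0, "ty": 0, "tz": 0, "turn": 1, "grip": 0}, {"tx": 0, "ty": 0, "tz": 0, "turn": 1, "grip": 0}]}}

```text
time: 17.12
position: [0.428, -0.2304, 0.1865]
tool_rot: [3.116, 0.398, 0.0]
ft_force: [0.2, -0.3, -1.2]
grip_width: 0.176
grip_force: 44.9
```

>>> {"method": "send_rows", "body": {"steps": [{"tx": 0, "ty": 0, "tz": 0, "turn": 1, "grip": 0}, {"tx": 0, "ty": 0, "tz": 0, "turn": 1, "grip": 0}, {"tx": 0, "ty": 0, "tz": 0, "turn": 0.8, "grip": 0}, {"tx": 0, "ty": 0, "tz": 0, "turn": 0.55, "grip": 0}, {"tx": 0, "ty": -0.5, "tz": 0, "turn": 0, "grip": 0}, {"tx": 0, "ty": -0.9, "tz": 0, "turn": 0, "grip": 0}, {"tx": 0, "ty": -0.9, "tz": 0, "turn": 0, "grip": 0}, {"tx": 0, "ty": -0.9, "tz": 0, "turn": 0, "grip": 0}, {"tx": -0.3, "ty": -0.9, "tz": 0, "turn": 0, "grip": 0}, {"tx": -0.4, "ty": -0.86, "tz": 0, "turn": 0, "grip": 0}, {"tx": -0.3, "ty": -0.6, "tz": 0, "turn": 0, "grip": 0}, {"tx": 0, "ty": 0, "tz": 0, "turn": 0, "grip": 0}]}}

```text
time: 18.62
position: [0.4376, 0.1119, 0.1867]
tool_rot: [-3.125, 0.317, -0.001]
ft_force: [0.2, -1.3, -2.4]
grip_width: 0.179
grip_force: 44.9
```

Run:
```python
from h import *
s=ctrl.get_state();print(s["position"],s["ft_force"],s["grip_width"])
to([.4387,.1082,.0731],-12)
b,K,T=grab("wrist");np.savez("w8.npz",b=b,K=K,T=T);cv2.imwrite("pics/w8.png",cv2.resize(b[0:340,140:480],(680,600)))
```

```text
[0.43762455 0.1119165  0.18674364] [ 0.22635876 -1.27443031 -2.42690957] 0.17909403626608586
units [0.03 0.06 1.89] turn 0.05 yaw now -11.6
```

View pics/w8.png

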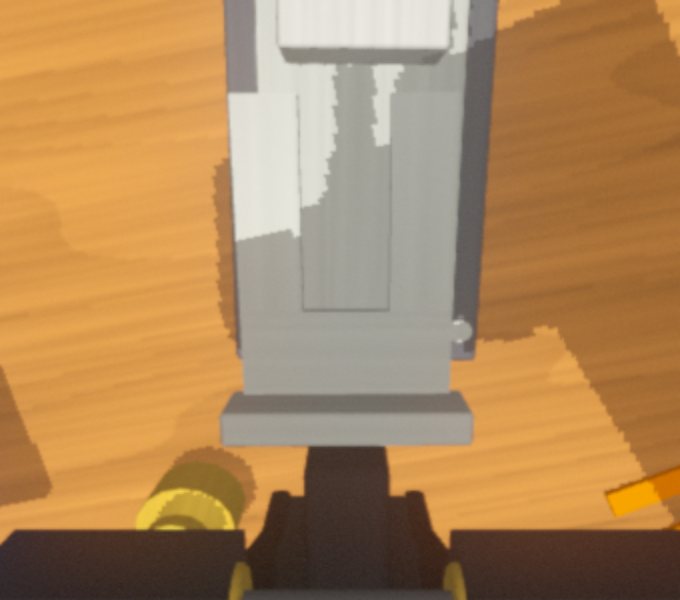

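The gauge hangs straight above the ledge. The beam's lower front edge runs from crop (285,62) to (443,62), and the fork is around column 346. The brass weight at (190,490) stays well below the gripper's body.

Run:
```python
from h import *
d=np.load("w8.npz");b,K,T=d["b"],d["K"],d["T"]
f=lambda u,v,z: onz((u/2+140,v*340/600),K,T,z)
for nm,L,Rr,z in [("bot",(285,62),(443,62),.052),("top",(278,46),(450,46),.082)]:
    L=f(*L,z);Rr=f(*Rr,z);print(nm,(L+Rr)/2,np.linalg.norm(L-Rr),np.degrees(np.arctan2(*(L-Rr)[1::-1]))-90)
# gauge lateral in tool frame: tips/shoulder cols
p,M,y=tool()
for nm,u,v,z in [("tips",(229+463)/2,93,p[2]-.0151),("shoulder",(222+471)/2,425,p[2]+.001)]:
    print(nm,M.T@(f(u,v,z)-p))
# beam edge fit
g=cv2.cvtColor(b,cv2.COLOR_BGR2GRAY)
xs=range(286,356,3);ys=[np.argmin(np.gradient(cv2.GaussianBlur(g,(3,3),0)[10:45,x].astype(float)))+10 for x in xs];print(ys)
```

```text
bot [0.56277125 0.08091531 0.052     ] 0.05118012033973343 -11.54144487093896
top [0.56257219 0.08157931 0.082     ] 0.04950729629957346 -11.542036119675089
tips [ 0.10145728 -0.00319115  0.01519585]
shoulder [ 0.03174731 -0.00275994 -0.00097132]
[np.int64(26), np.int64(26), np.int64(26), np.int64(26), np.int64(26), np.int64(26), np.int64(26), np.int64(26), np.int64(26), np.int64(26), np.int64(27), np.int64(27), np.int64(27), np.int64(27), np.int64(27), np.int64(27), np.int64(27), np.int64(27), np.int64(27), np.int64(27), np.int64(27), np.int64(27), np.int64(27), np.int64(27)]
```

>>> {"method": "send_rows", "body": {"steps": [{"tx": 0, "ty": 0, "tz": 0.6, "turn": 0, "grip": 0}, {"tx": 0, "ty": 0, "tz": 0.6, "turn": 0, "grip": 0}, {"tx": 0, "ty": 0, "tz": 0.4, "turn": 0, "grip": 0}, {"tx": 0, "ty": 0, "tz": 0.2, "turn": 0, "grip": 0}, {"tx": 0, "ty": 0, "tz": 0, "turn": 0, "grip": 0}, {"tx": 0, "ty": 0, "tz": 0, "turn": 0, "grip": 0}]}}

```text
time: 19.42
position: [0.4397, 0.108, 0.0791]
tool_rot: [-3.124, 0.329, -0.003]
ft_force: [-0.9, -0.1, -2.4]
grip_width: 0.183
grip_force: 44.9
```

Run:
```python
from h import *
s=ctrl.get_state();print(s["position"],s["ft_force"])
u=np.array([np.cos(np.radians(-12)),np.sin(np.radians(-12))])
m=np.array([.5624,.0816])
to([*(m-(.0364+.09)*u),.0641],-12)
```

```text
[0.43971157 0.10802865 0.07911995] [-0.88557749 -0.14821287 -2.37219676]
units [-0.02  0.01  0.25] turn -0.0 yaw now -12.0
```

Aligned. I lower the gauge gently onto the ledge to find its height.

>>> {"method": "send_rows", "body": {"steps": [{"tx": 0, "ty": 0, "tz": 0.12, "turn": 0, "grip": 0}, {"tx": 0, "ty": 0, "tz": 0.08, "turn": 0, "grip": 0}, {"tx": 0, "ty": 0, "tz": 0.03, "turn": 0, "grip": 0}, {"tx": 0, "ty": 0, "tz": 0, "turn": 0, "grip": 0}, {"tx": 0, "ty": 0, "tz": 0, "turn": 0, "grip": 0}]}}

```text
time: 20.05
position: [0.4388, 0.1082, 0.0643]
tool_rot: [3.124, -0.328, 0.0]
ft_force: [0.8, 0.2, -2.1]
grip_width: 0.181
grip_force: 44.9
```

>>> {"method": "send_rows", "body": {"steps": [{"tx": 0, "ty": 0, "tz": 0.02, "turn": 0, "grip": 0}, {"tx": 0, "ty": 0, "tz": 0, "turn": 0, "grip": 0}, {"tx": 0, "ty": 0, "tz": 0, "turn": 0, "grip": 0}]}}

```text
time: 20.42
position: [0.4389, 0.1082, 0.0641]
tool_rot: [3.124, -0.328, 0.0]
ft_force: [-3.4, -0.8, 8.1]
grip_width: 0.178
grip_force: 44.9
```

The ledge is felt at TCP z of 0.064, as expected. I raise about 2 mm and slide in.

>>> {"method": "send_rows", "body": {"steps": [{"tx": 0, "ty": 0, "tz": -0.04, "turn": 0, "grip": 0}, {"tx": 0, "ty": 0, "tz": 0, "turn": 0, "grip": 0}, {"tx": 0.15, "ty": 0, "tz": 0, "turn": 0, "grip": 0}, {"tx": 0.2, "ty": 0, "tz": 0, "turn": 0, "grip": 0}, {"tx": 0.15, "ty": 0, "tz": 0, "turn": 0, "grip": 0}, {"tx": 0, "ty": 0, "tz": 0, "turn": 0, "grip": 0}, {"tx": 0, "ty": 0, "tz": 0, "turn": 0, "grip": 0}]}}

```text
time: 21.3
position: [0.4678, 0.1021, 0.0653]
tool_rot: [3.124, -0.328, -0.001]
ft_force: [-0.2, -0.2, -1.0]
grip_width: 0.182
grip_force: 44.9
```

Run:
```python
from h import *
s=ctrl.get_state();print(s["position"],s["ft_force"],s["torque"])
u=np.array([np.cos(np.radians(-12)),np.sin(np.radians(-12))])
m=np.array([.5624,.0816])
to([*(m-(.0364)*u),.0657],-12)
b,K,T=grab("wrist")
cv2.imwrite("pics/w9.png",cv2.resize(b[0:300,170:470],(600,600)))
```

```text
[0.46776467 0.10205157 0.06530563] [-0.23981319 -0.15582926 -1.0395824 ] [0.01638986 0.06309745 0.00891461]
units [ 1.01  0.01 -0.01] turn 0.0 yaw now -12.0
```

View pics/w9.png

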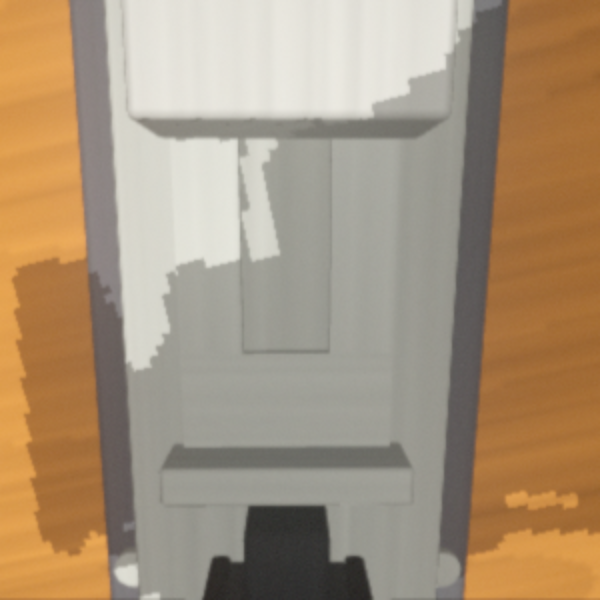

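The fork's tips have just entered under the beam. The shoulder, around (286,480), is parallel to the beam edge at row 130 and centred on it. I continue.

>>> {"method": "send_rows", "body": {"steps": [{"tx": 0.15, "ty": 0, "tz": 0, "turn": 0, "grip": 0}, {"tx": 0.2, "ty": 0, "tz": 0, "turn": 0, "grip": 0}, {"tx": 0.2, "ty": 0, "tz": 0, "turn": 0, "grip": 0}, {"tx": 0.2, "ty": 0, "tz": 0, "turn": 0, "grip": 0}, {"tx": 0.13, "ty": 0, "tz": 0, "turn": 0, "grip": 0}, {"tx": 0.05, "ty": 0, "tz": 0, "turn": 0, "grip": 0}, {"tx": 0, "ty": 0, "tz": 0, "turn": 0, "grip": 0}, {"tx": 0, "ty": 0, "tz": 0, "turn": 0, "grip": 0}]}}

```text
time: 22.35
position: [0.5223, 0.0905, 0.0655]
tool_rot: [3.124, -0.328, -0.001]
ft_force: [0.4, 0.6, -1.3]
grip_width: 0.175
grip_force: 44.9
```

>>> {"method": "send_rows", "body": {"steps": [{"tx": 0.03, "ty": 0, "tz": 0, "turn": 0, "grip": 0}, {"tx": 0.03, "ty": 0, "tz": 0, "turn": 0, "grip": 0}, {"tx": 0, "ty": 0, "tz": 0, "turn": 0, "grip": 0}, {"tx": 0, "ty": 0, "tz": 0, "turn": 0, "grip": 0}]}}

```text
time: 22.85
position: [0.5262, 0.0896, 0.0655]
tool_rot: [3.124, -0.328, -0.0]
ft_force: [-0.5, -0.3, -1.7]
grip_width: 0.18
grip_force: 44.9
```

>>> {"method": "send_rows", "body": {"steps": [{"tx": 0.02, "ty": 0, "tz": 0, "turn": 0, "grip": 0}, {"tx": 0, "ty": 0, "tz": 0, "turn": 0, "grip": 0}, {"tx": 0, "ty": 0, "tz": 0, "turn": 0, "grip": 0}]}}

```text
time: 23.22
position: [0.5271, 0.0895, 0.0655]
tool_rot: [3.124, -0.328, -0.001]
ft_force: [-1.6, 0.4, -1.6]
grip_width: 0.179
grip_force: 44.9
```

>>> {"method": "send_rows", "body": {"steps": [{"tx": 0.02, "ty": 0, "tz": 0, "turn": 0, "grip": 0}, {"tx": 0, "ty": 0, "tz": 0, "turn": 0, "grip": 0}, {"tx": 0, "ty": 0, "tz": 0, "turn": 0, "grip": 0}]}}

```text
time: 23.6
position: [0.5272, 0.0895, 0.0653]
tool_rot: [3.124, -0.328, -0.005]
ft_force: [-4.3, 0.9, 1.1]
grip_width: 0.185
grip_force: 44.9
```

The shoulder is in contact: position has stopped and there is about 4 N back along the axis. I set the gauge down and release.

>>> {"method": "send_rows", "body": {"steps": [{"tx": 0, "ty": 0, "tz": 0.025, "turn": 0, "grip": 0}, {"tx": 0, "ty": 0, "tz": 0, "turn": 0, "grip": 0}, {"tx": 0, "ty": 0, "tz": 0, "turn": 0, "grip": 0}]}}

```text
time: 23.98
position: [0.5272, 0.0895, 0.0642]
tool_rot: [3.124, -0.328, -0.005]
ft_force: [-6.2, 0.5, 4.7]
grip_width: 0.183
grip_force: 44.9
```

>>> {"method": "send_rows", "body": {"steps": [{"tx": 0, "ty": 0, "tz": 0, "turn": 0, "grip": 0.2}, {"tx": 0, "ty": 0, "tz": 0, "turn": 0, "grip": 0.28}, {"tx": 0, "ty": 0, "tz": 0, "turn": 0, "grip": 0.35}, {"tx": 0, "ty": 0, "tz": 0, "turn": 0, "grip": 0.45}, {"tx": 0, "ty": 0, "tz": 0, "turn": 0, "grip": 0.45}, {"tx": 0, "ty": 0, "tz": 0, "turn": 0, "grip": 0.45}], "newtons": 10}}

```text
time: 24.72
position: [0.5285, 0.0891, 0.064]
tool_rot: [3.124, -0.328, -0.0]
ft_force: [0.7, 0.4, 0.7]
grip_width: 0.44
grip_force: 0.0
```

>>> {"method": "send_rows", "body": {"steps": [{"tx": 0, "ty": 0, "tz": -0.2, "turn": 0, "grip": 0.45}, {"tx": 0, "ty": 0, "tz": -0.6, "turn": 0, "grip": 0.45}, {"tx": 0, "ty": 0, "tz": -0.7, "turn": 0, "grip": 0.45}, {"tx": 0, "ty": 0, "tz": -0.5, "turn": 0, "grip": 0.2}, {"tx": 0, "ty": 0, "tz": 0, "turn": 0, "grip": 0}, {"tx": 0, "ty": 0, "tz": 0, "turn": 0, "grip": 0}, {"tx": 0, "ty": 0, "tz": 0, "turn": 0, "grip": 0}, {"tx": 0, "ty": 0, "tz": 0, "turn": 0, "grip": 0}]}}

```text
time: 25.72
position: [0.5279, 0.089, 0.183]
tool_rot: [3.124, -0.328, -0.003]
ft_force: [-0.3, 0.3, -0.1]
grip_width: 0.024
grip_force: 0.0
```

Run:
```python
from h import *
s=ctrl.get_state();print(s["position"],s["ft_force"],s["grip_width"])
to([.631,.067,.15],-12)
b,K,T=grab("wrist");np.savez("w10.npz",b=b,K=K,T=T);cv2.imwrite("pics/w10.png",cv2.resize(b[0:300,170:470],(600,600)))
```

```text
[0.5279361  0.08899722 0.18303708] [-0.32159476  0.29478066 -0.12811413] 0.023829313085434737
units [1.76 0.   0.55] turn 0.0 yaw now -12.0
```

View pics/w10.png

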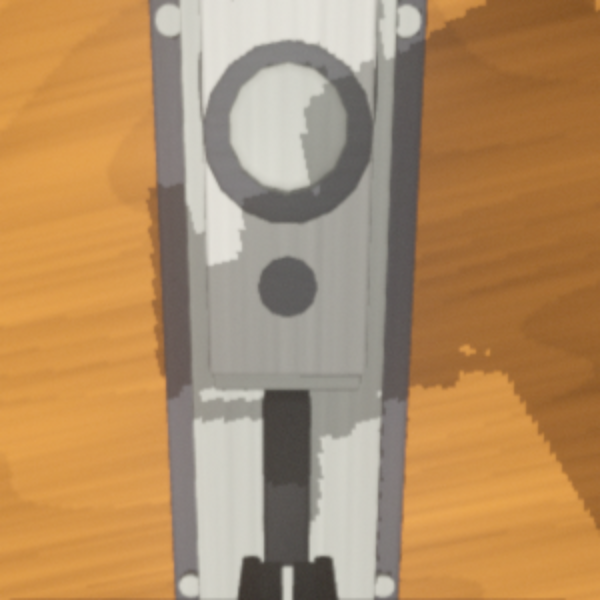

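The gauge is seated. Its grip is on the centre line at (286,480) and the shoulder is up against the beam edge at row 385. The plunger cap centre is at (288,127). That was my eleventh picture, one over the limit of ten, so I view no more. I move over the plunger and press.

>>> {"method": "send_rows", "body": {"steps": [{"tx": 0.5, "ty": 0, "tz": 0, "turn": 0, "grip": 0}, {"tx": 0.8, "ty": 0, "tz": 0, "turn": 0, "grip": 0}, {"tx": 0.46, "ty": 0, "tz": 0, "turn": 0, "grip": 0}, {"tx": 0, "ty": 0, "tz": 0.4, "turn": 0, "grip": 0}, {"tx": 0, "ty": 0, "tz": 0.4, "turn": 0, "grip": 0}, {"tx": 0, "ty": 0, "tz": 0, "turn": 0, "grip": 0}, {"tx": 0, "ty": 0, "tz": 0, "turn": 0, "grip": 0}]}}

```text
time: 26.65
position: [0.6322, 0.0673, 0.1367]
tool_rot: [-3.124, 0.328, -0.001]
ft_force: [-0.2, 0.2, 0.7]
grip_width: 0.008
grip_force: 0.0
```

Run:
```python
from h import *
d=np.load("w10.npz");K,T=d["K"],d["T"]
p=onz((288/2+170,127/2),K,T,.108);print("cap",p)
s=ctrl.get_state();print(s["ft_force"],s["grip_width"]);to([p[0],p[1],.122],-12)
```

```text
cap [0.63075928 0.06709617 0.108     ]
[-0.22036606  0.21595898  0.6755063 ] 0.007625113742623252
units [-0.02  0.01  0.24] turn 0.0 yaw now -12.0
```

>>> {"method": "send_rows", "body": {"steps": [{"tx": -0.02, "ty": 0, "tz": 0.15, "turn": 0, "grip": 0}, {"tx": 0, "ty": 0, "tz": 0.1, "turn": 0, "grip": 0}, {"tx": 0, "ty": 0, "tz": 0.05, "turn": 0, "grip": 0}, {"tx": 0, "ty": 0, "tz": 0, "turn": 0, "grip": 0}, {"tx": 0, "ty": 0, "tz": 0, "turn": 0, "grip": 0}]}}

```text
time: 27.28
position: [0.631, 0.0676, 0.119]
tool_rot: [-3.124, 0.328, -0.002]
ft_force: [-0.8, 0.3, 5.2]
grip_width: 0.006
grip_force: 2.7
```

>>> {"method": "send_rows", "body": {"steps": [{"tx": 0, "ty": 0, "tz": 0.05, "turn": 0, "grip": 0}, {"tx": 0, "ty": 0, "tz": 0.05, "turn": 0, "grip": 0}, {"tx": 0, "ty": 0, "tz": 0, "turn": 0, "grip": 0}, {"tx": 0, "ty": 0, "tz": 0, "turn": 0, "grip": 0}]}}

```text
time: 27.78
position: [0.631, 0.0676, 0.1136]
tool_rot: [3.124, -0.328, 0.002]
ft_force: [-2.4, -0.4, 7.4]
grip_width: 0.007
grip_force: 4.1
```

>>> {"method": "send_rows", "body": {"steps": [{"tx": 0, "ty": 0, "tz": 0.05, "turn": 0, "grip": 0}, {"tx": 0, "ty": 0, "tz": 0.03, "turn": 0, "grip": 0}, {"tx": 0, "ty": 0, "tz": 0, "turn": 0, "grip": 0}, {"tx": 0, "ty": 0, "tz": 0, "turn": 0, "grip": 0}]}}

```text
time: 28.28
position: [0.6312, 0.0676, 0.1123]
tool_rot: [3.123, -0.328, 0.003]
ft_force: [-9.5, -2.1, 24.7]
grip_width: 0.009
grip_force: 12.5
```

>>> {"method": "send_rows", "body": {"steps": [{"tx": 0, "ty": 0, "tz": 0.03, "turn": 0, "grip": 0}, {"tx": 0, "ty": 0, "tz": 0, "turn": 0, "grip": 0}, {"tx": 0, "ty": 0, "tz": 0, "turn": 0, "grip": 0}]}}

```text
time: 28.65
position: [0.6312, 0.0677, 0.1121]
tool_rot: [3.122, -0.328, 0.004]
ft_force: [-13.2, -1.8, 32.4]
grip_width: 0.005
grip_force: 16.5
```

A hard stop at TCP z of 0.112. I release and find the touch height, to confirm that the travel was the full 12 mm.

>>> {"method": "send_rows", "body": {"steps": [{"tx": 0, "ty": 0, "tz": -0.1, "turn": 0, "grip": 0}, {"tx": 0, "ty": 0, "tz": -0.2, "turn": 0, "grip": 0}, {"tx": 0, "ty": 0, "tz": -0.1, "turn": 0, "grip": 0}, {"tx": 0, "ty": 0, "tz": 0, "turn": 0, "grip": 0}, {"tx": 0, "ty": 0, "tz": 0, "turn": 0, "grip": 0}]}}

```text
time: 29.28
position: [0.6301, 0.0672, 0.1284]
tool_rot: [3.124, -0.328, -0.002]
ft_force: [0.6, -1.0, 0.1]
grip_width: 0.004
grip_force: 0.0
```

>>> {"method": "send_rows", "body": {"steps": [{"tx": 0, "ty": 0, "tz": 0.06, "turn": 0, "grip": 0}, {"tx": 0, "ty": 0, "tz": 0, "turn": 0, "grip": 0}, {"tx": 0, "ty": 0, "tz": 0, "turn": 0, "grip": 0}]}}

```text
time: 29.65
position: [0.6305, 0.0674, 0.1255]
tool_rot: [3.124, -0.328, -0.001]
ft_force: [0.4, 0.5, -0.4]
grip_width: 0.004
grip_force: 0.0
```

>>> {"method": "send_rows", "body": {"steps": [{"tx": 0, "ty": 0, "tz": 0.02, "turn": 0, "grip": 0}, {"tx": 0, "ty": 0, "tz": 0, "turn": 0, "grip": 0}, {"tx": 0, "ty": 0, "tz": 0, "turn": 0, "grip": 0}]}}

```text
time: 30.02
position: [0.6306, 0.0674, 0.1246]
tool_rot: [3.124, -0.328, -0.0]
ft_force: [0.5, 0.4, -0.4]
grip_width: 0.009
grip_force: 0.0
```

>>> {"method": "send_rows", "body": {"steps": [{"tx": 0, "ty": 0, "tz": 0.02, "turn": 0, "grip": 0}, {"tx": 0, "ty": 0, "tz": 0, "turn": 0, "grip": 0}, {"tx": 0, "ty": 0, "tz": 0, "turn": 0, "grip": 0}]}}

```text
time: 30.4
position: [0.6307, 0.0674, 0.1237]
tool_rot: [3.124, -0.328, 0.0]
ft_force: [-0.9, 1.1, 3.1]
grip_width: 0.005
grip_force: 1.5
```

Touch is at 0.124 and the stop at 0.112, so the travel was the full 12 mm. I retreat and compare the view with the earlier one.

>>> {"method": "send_rows", "body": {"steps": [{"tx": 0, "ty": 0, "tz": -0.3, "turn": 0, "grip": 0}, {"tx": 0, "ty": 0, "tz": -0.69, "turn": 0, "grip": 0}, {"tx": -0.6, "ty": 0, "tz": 0, "turn": 0, "grip": 0}, {"tx": -0.7, "ty": 0, "tz": 0, "turn": 0, "grip": 0}, {"tx": -0.42, "ty": 0, "tz": 0, "turn": 0, "grip": 0}, {"tx": 0, "ty": 0, "tz": 0, "turn": 0, "grip": 0}, {"tx": 0, "ty": 0, "tz": 0, "turn": 0, "grip": 0}, {"tx": 0, "ty": 0, "tz": 0, "turn": 0, "grip": 0}]}}

```text
time: 31.4
position: [0.5307, 0.0885, 0.183]
tool_rot: [-3.124, 0.329, -0.001]
ft_force: [-0.0, 0.7, 0.0]
grip_width: 0.007
grip_force: 0.0
```

Run:
```python
from h import *
d=np.load("w10.npz");b0,T0=d["b"],d["T"]
b,K,T=grab("wrist");print((T[:3,3]-T0[:3,3]).round(4))
def m(tp,w,n):
    y,x,h=tp; r=cv2.matchTemplate(b[max(0,y-h-8):y+h+8,x-w-8:x+w+8],b0[y-h:y+h,x-w:x+w],cv2.TM_CCOEFF_NORMED);_,s,_,l=cv2.minMaxLoc(r);print(n,round(s,2),l[0]-8,l[1]-min(8,y-h))
m((63,314,45),45,"plunger");m((143,313,18),18,"bolt");m((200,313,30),25,"gauge grip/shoulder")
# expected shoulder-to-beam: weight on the scale
t,Kt,Tt=grab("top");q=np.linalg.inv(Tt)@[.4495,.3296,.13,1];uv=(Kt@q[:3]/q[2])[:2];print("weight px",uv)
x,y=uv.astype(int);h=cv2.cvtColor(t,cv2.COLOR_BGR2HSV)[y-20:y+20,x-20:x+20];k=h[...,1]<70;print("steel px",k.sum(),np.argwhere(k).mean(0)+[y-20,x-20])
```

```text
[ 0.0024 -0.0007  0.0001]
plunger 0.98 0 6
bolt 1.0 0 5
gauge grip/shoulder 0.97 0 4
weight px [190.14100402 256.95637197]
steel px 369 [260.61788618 193.10840108]
```

```bash
python3 -c "
from bench import ctrl
print(ctrl.close_job())"
```

```text
the job is handed in; nothing more can be done
None
```

The job is handed in after about 31.5 s of robot time: the weight stands upright on the scale, the forked gauge is in the gap with its shoulder against the beam, and the plunger went down its full 12 mm and came back up; I viewed 11 pictures, one over the limit of 10.

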